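# Fit the insert ring under the router guard

## Task

Take the insert ring (the disc with the wide centre hole) out of the sloping rack, lay it flat on the open part of the router plate in front of the clear guard and let go of it there. Then slide it along the plate, in under the guard, until it drops into the round pocket and sits flush. Leave the solid blank in the rack and do not strike the guard or disturb the other things on the bench.

Things in the scene. Friction and masses are not known exactly. Their poses are not given: they have to be found in the camera images.
- insert_ring: flat black plastic ring, outside diameter 110 mm, centre hole 50 mm (the band is 30 mm wide), 10 mm thick, about 0.12 kg. Origin at the centre of its underside, z axis normal to its face, x axis up the slope while it lies in the rack. It starts in either bay of the rack, its lower edge against the stop.
- blank_disc: solid black plastic disc of the same 110 mm diameter and 10 mm thickness, but without a hole; it lies in the other bay of the rack and must stay there. Origin at the centre of its underside.
- rack: fixed plywood rack, 272 mm wide (y). Its board slopes 30 degrees: low edge at -x (towards the robot), rising along +x to about 100 mm above the bench, ending 20 mm past a disc's upper edge. Two bays, centres at y = +66 and -66 mm; a stop at the low edge and 8 mm dividers stand about 6 mm above the board, less than a disc. Origin under its centre at bench level.
- router_plate: fixed aluminium plate, flat top 30 mm above the bench, x = -220 to +100 mm, y = -110 to +110 mm in its own axes, on a plywood base 10 mm larger all round. In it a round pocket 114 mm wide, 10 mm deep (the ring's thickness), its floor bare plywood with a 40 mm dark hole mark in the middle. Origin at bench level under the pocket's centre, z up. The open part, clear of the guard, is x = -220 to -60 mm.
- guard (a point): centre of the underside of the fixed clear plastic guard, 110 mm above the plate's top, over the pocket: 120 x 120 x 6 mm, edges along the plate's x and y, held by an 18 mm post and bar at the plate's +x end; open below on the -x and both y sides. An upright gripper strikes it before the ring is home; one leaned back 35 to 45 degrees towards -x, tips pointing in under the guard, passes.
- pocket_floor (a point): centre of the pocket's floor, 20 mm above the bench, 10 mm below the plate's top; axes as router_plate. The front of the sliding ring dips in first; its rear edge hangs on the pocket's rim until the ring is pushed to within about 2 mm of the centre, then it falls in flat.
- laydown (a point): the middle of the open part of the plate, on its top face, 150 mm from the pocket's centre along the plate's -x; a good place to lay the ring.
- glue_bottle: bystander: upright white bottle, 60 mm wide, 170 mm tall, loose; origin at the centre of its foot.
- screwdriver: bystander: screwdriver lying on the bench, 200 mm long, loose.
- bored_block: bystander: wooden block 70 x 70 mm, 90 mm tall, with a 40 mm bore in its top, loose; origin at the centre of its foot.
Mind the look-alikes: they are no part of the job. What is shaped like the insert_ring but yellow is not meant.

How it is judged:
By the outcome, as a careful person would: the job done as asked, in the order asked, and still so for the second after the job is handed in, with the robot touching nothing.
It also fails if it takes over 58 s, if anything falls off the work surface, if the arm or the gripper's body presses on something with over 40 N, if the wrist force passes 120 N, or if a joint passes its speed limit or range.

## Robot

A 6-joint arm with a two-finger parallel gripper is mounted at the origin on the work surface. World frame = base frame: x ahead of the robot, y to its left, z up, the work surface at z = 0. Lengths are in m, angles in rad, forces in N, time in s.
With the tool pointing down it reaches from about 0.375 to 0.975 m from the base axis. Payload 3.8 kg.
Tool frame: the origin (TCP) lies midway between the tips of the shut fingers; the grasp point (between the pads) lies 19 mm behind it; x points along the fingers, y is the direction in which the jaws open and shut, and the axes are right-handed (so a half turn about x gives the same grasp; the last joint's range is limited). The gripper opens to 88 mm and grips with 3 to 60 N. Pads are 18 mm wide; open, the fingers measure 123 mm over their backs; the gripper's body (75 mm by 187 mm) begins 45 mm behind the grasp point.
Start: joints at [1.134, 0.264, 1.604, -0, 1.274, -0.037], TCP at [0.263, 0.622, 0.239] pointing down, gripper open.
Joint ranges: [-2.63, 2.63], [-0.94, 2.18], [0.31, 2.57], [-1.31, 4.45], [0, 2.66], [-2.55, 2.55]. Speed limits (rad/s): [2.57, 2.57, 3.14, 3.14, 3.14, 3.14].

## Interface

Orientations are given as a rotation vector (axis times angle).
In Python, from cell import manip, inverse_kinematics, cams, order gives the robot as it stands. Calls block until the motion is done:
- manip.move_pose(position, orientation): joint-space move of the TCP to a pose.
- manip.move_linear(position, rate=0.15, rot=None): straight line of the TCP; rot=None keeps the orientation; rate is the mean speed in m/s.
- manip.set_joints(angles): joint-space move.
- manip.set_gripper(opening, force=None): finger opening in m; force is the grip in N (None keeps the last); returns when the fingers have stopped.
- manip.dwell(seconds).
- inverse_kinematics(position, orientation): joint angles nearest the present ones, or None.
- manip.state(): the state.
- cams.capture(name): name is "scene" or "top"; returns a dict with "image" (480x640x3 uint8, blue, green, red), "z_map" (480x640 float32, m along the optical axis (not along the pixel's ray), 0 where there is no reading), "intrinsics" (3x3 intrinsics, pixels), "position" and "orientation" of the camera in the world. Camera axes: x right, y down, z forward; pixel columns grow to the right and rows downward; lengths in m; the calibration is good to about 2 mm. A picture is of the moment at which its call begins.
A pose or a line that the arm cannot do raises manip.IKError and nothing moves.
- order.close_job(): hands the job in, once; it reports no verdict.
The state is a dict: "clock": time; "joint_pos": joint angles; "joint_velocities": joint speeds; "tau": joint torques, N m; "tool_pos": TCP position; "tcp_rot": TCP orientation; "contact_force": force on the tool from outside, world axes, zero at the start; "moment": the same for the moment, N m; "gripper_width": finger opening in m.
Only numpy, scipy, OpenCV 4.12 (cv2) and the standard library are available. Lean on these libraries where they do the work, as an engineer would, in place of code of your own. Each camera call takes 0.05 s, during which the arm holds its last target. There are 200 camera calls.

## Working session

There is one attempt and no reset: what is moved stays moved. The work goes in short steps, each a Python script; the robot and the scene stay as the last script left them, time stands still between calls to the robot, and variables do not carry over. Pictures are saved under pics/ and viewed, about 8 in all and at most 12, crops included, and the job is handed in when it is done.

```bash
mkdir -p pics; ls
cat > h.py <<'E'
import numpy as np, cv2
from scipy.spatial.transform import Rotation as R
from cell import manip, inverse_kinematics, cams, order
def Rm(o):
    o=np.array(o,float); return o if o.shape==(3,3) else R.from_rotvec(o).as_matrix()
def load(n): return dict(np.load(n))
def grab(name,tag):
    c=cams.capture(name); cv2.imwrite(f'pics/{tag}.png',c['image']); np.savez(f'{tag}.npz',**c); return c
def cloud(c):
    z=c['z_map']; K=c['intrinsics']; v,u=np.mgrid[:z.shape[0],:z.shape[1]]
    p=np.stack([(u-K[0,2])/K[0,0]*z,(v-K[1,2])/K[1,1]*z,z],-1)
    P=p@Rm(c['orientation']).T+c['position']; P[z==0]=np.nan; return P
def ray(c,u,v,n,d):  # intersect the plane n.p=d
    K=c['intrinsics']; r=Rm(c['orientation'])@np.array([(u-K[0,2])/K[0,0],(v-K[1,2])/K[1,1],1.])
    n=np.array(n,float); o=np.array(c['position']); return o+r*(d-n@o)/(n@r)
E
python3 - <<'E'
from h import *
for n in('scene','top'):
    c=grab(n,n+'0'); print(n,c['position'],c['orientation'],c['intrinsics'].ravel())
print(manip.state())
cv2.imwrite('pics/both.png',np.vstack([cv2.imread('pics/scene0.png')]))
E
```

```text
pics
scene [1.00483897 0.49967408 1.14975582] [-1.06165244 -2.57627606  0.83931435] [594.49469524   0.         323.73703815   0.         594.49469524
 249.89806347   0.           0.           1.        ]
top [ 0.27153367 -0.02312278  1.27429201] [-2.15708537  2.11283479 -0.21646837] [496.72988834   0.         322.08279324   0.         496.72988834
 233.37643209   0.           0.           1.        ]
{'clock': 0.1, 'joint_pos': array([ 1.13412204e+00,  2.64645902e-01,  1.60522685e+00,  1.63214862e-05,
        1.27371525e+00, -3.69203607e-02]), 'joint_velocities': array([-0.00033402, -0.00308511, -0.00215934,  0.00015301,  0.00036311,
       -0.00021881]), 'tau': array([ 7.83249970e-05, -5.03616321e+01, -3.58071399e+01,  7.30546354e-02,
        2.32552568e-02, -6.22993616e-05]), 'tool_pos': array([0.26244172, 0.62119377, 0.23753974]), 'tcp_rot': array([ 0.31208301,  1.54843719, -0.31514093]), 'contact_force': array([-0.84579072,  0.30774332, -0.09161848]), 'moment': array([ 0.00585231, -0.01094538,  0.02313247]), 'gripper_width': 0.08814409442162718}
```

View pics/top0.png

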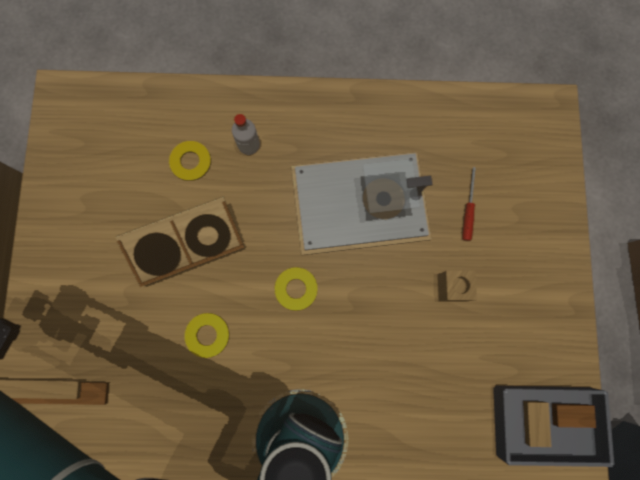

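View pics/scene0.png

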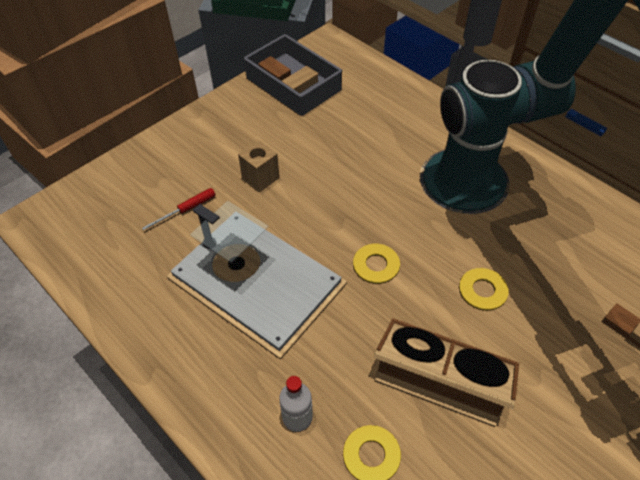

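Top view: image up is about +x and image left is +y. Candidates:
- (208,236) is a black ring with a hole, in the rack, so it fits the insert_ring.
- (157,254) is a solid black disc, the blank.
- (190,160), (296,288) and (207,335) are yellow rings on the bench, not meant.

The plate is at (362,203), with its +x pointing image right (about -y world). Next I'll measure and enlarge a crop.

Run:
```python
from h import *
for n in('top0','scene0'):
    c=load(n+'.npz'); im=c['image']; P=cloud(c); print('==',n)
    g=im.max(2)
    m=((g<45)).astype(np.uint8)
    if n=='top0': m[:200]=0;m[290:]=0;m[:,:110]=0;m[:,250:]=0
    else: m[:315]=0;m[400:]=0;m[:,:380]=0;m[:,530:]=0
    cs,h=cv2.findContours(m,cv2.RETR_CCOMP,cv2.CHAIN_APPROX_NONE)
    for k,q in enumerate(cs):
        if cv2.contourArea(q)<120: continue
        e=cv2.fitEllipse(q); print('ell',h[0][k][3],np.round(e[0],1),np.round(e[1],1),round(e[2]),cv2.contourArea(q))
        if h[0][k][3]<0:
            mm=np.zeros_like(m); cv2.drawContours(mm,cs,k,1,-1); mm&=m; mm=cv2.erode(mm,np.ones((3,3)))
            X=P[mm>0]; X=X[np.isfinite(X).all(1)]; ce=X.mean(0); nn=np.linalg.svd(X-ce,full_matrices=False)[2][2]; nn*=np.sign(nn[2])
            rms=((X-ce)@nn).std()
            print('  plane c',ce.round(4),'n',nn.round(3),'tilt',np.degrees(np.arccos(nn[2])).round(1),'az',np.degrees(np.arctan2(nn[1],nn[0])).round(1),'rms',rms.round(4))
            print('  centre on plane',ray(c,*e[0],nn,nn@ce).round(4))
    # plate
    hsv=cv2.cvtColor(im,cv2.COLOR_BGR2HSV)
    Z=P[...,2]
    m=((Z>0.02)&(Z<0.045)&(hsv[...,1]<50)&(g>90)).astype(np.uint8)
    m=cv2.morphologyEx(m,cv2.MORPH_OPEN,np.ones((3,3)))
    cs,_=cv2.findContours(m,cv2.RETR_EXTERNAL,cv2.CHAIN_APPROX_NONE); q=max(cs,key=cv2.contourArea)
    b=cv2.boxPoints(cv2.minAreaRect(np.float32([ray(c,*p[0],[0,0,1],.03)[:2] for p in q])))
    print('plate z',np.median(Z[m>0]),'box',b.round(4).tolist(), 'size',np.linalg.norm(b[0]-b[1]),np.linalg.norm(b[1]-b[2]))
    print('bench z check',np.nanmedian(Z[300:330,150:180]) )
    # dark mark
    x0,y0=(384,198) if n=='top0' else (237,263)
    m=np.zeros(g.shape,np.uint8); s=g[y0-14:y0+14,x0-14:x0+14]; print('mark gray',s.min(),np.median(s))
    m[y0-14:y0+14,x0-14:x0+14]=(s<(s.min()*.6+np.median(s)*.4)); 
    M=cv2.moments(m,True); u,v=M['m10']/M['m00'],M['m01']/M['m00']; print('mark',u,v,M['m00'],ray(c,u,v,[0,0,1],.02))
a=cv2.imread('pics/top0.png')[110:290,110:440]; cv2.imwrite('pics/crop1.png',cv2.resize(a,None,fx=2.4,fy=2.4,interpolation=cv2.INTER_CUBIC))
```

```text
== top0
ell -1 [157.  254.1] [38.3 42.9] 92 1287.0
  plane c [0.4309 0.3532 0.0689] n [-0.463 -0.189  0.866] tilt 30.0 az -157.8 rms 0.0022
  centre on plane [0.4332 0.3546 0.0704]
ell -1 [206.7 238.1] [30.5 37.4] 95 444.5
  plane c [0.4584 0.2503 0.0608] n [-0.468 -0.188  0.864] tilt 30.3 az -158.1 rms 0.0023
  centre on plane [0.4758 0.2374 0.0675]
plate z 0.029395851994462374 box [[0.45840001106262207, -0.00279999990016222], [0.5033000111579895, -0.3181000053882599], [0.7215999960899353, -0.2870999872684479], [0.6766999959945679, 0.028300000354647636]] size 0.3185369 0.2205244
bench z check -0.0012032959760881479
mark gray 68 98.0
mark 384.10059171597635 199.36094674556213 169.0 [ 0.59660153 -0.20634641  0.02      ]
== scene0
ell -1 [423.3 382.2] [  9.5 138.8] 110 790.0
  plane c [0.5323 0.2843 0.0362] n [-0.922 -0.386  0.019] tilt 88.9 az -157.3 rms 0.0009
  centre on plane [0.5287 0.2929 0.0371]
ell -1 [481.1 367.1] [30.9 57. ] 113 1378.5
  plane c [0.4414 0.3593 0.0769] n [-0.458 -0.189  0.869] tilt 29.7 az -157.6 rms 0.0014
  centre on plane [0.4417 0.3595 0.0771]
ell -1 [418.1 344.1] [29.9 53.7] 109 1259.0
  plane c [0.4898 0.2409 0.0762] n [-0.462 -0.188  0.867] tilt 29.9 az -157.9 rms 0.0016
  centre on plane [0.4902 0.241  0.0764]
ell 17 [418.  343.9] [12.6 26.2] 109 257.0
plate z 0.03140811808224897 box [[0.4611999988555908, 0.00019999999494757503], [0.507099986076355, -0.31850001215934753], [0.7261999845504761, -0.28700000047683716], [0.680400013923645, 0.031700000166893005]] size 0.3219424 0.22143988
bench z check 0.00158256211708252
mark gray 0 73.0
mark 236.63013698630138 263.44520547945206 146.0 [ 0.60129647 -0.20157242  0.02      ]
```

View pics/crop1.png

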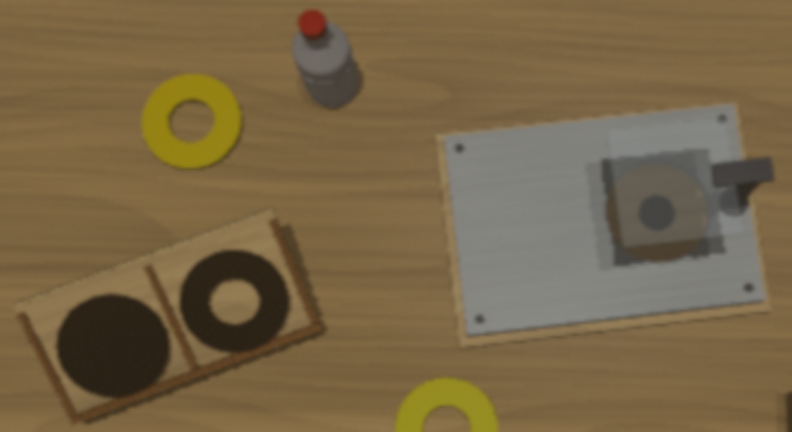

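The crop confirms it: the ring (wide hole visible) is at full-image (208,236), the blank at (157,254), and the pocket with its dark mark at (384,199). The two cameras agree to about 4 mm, so I'll average them. Next I refine the ring centre and check IK for all the key poses.

```bash
cat >> h.py <<'E'
pk=np.array([.600,-.2035,.030]); yaw=np.radians(-81.85)
px=np.array([np.cos(yaw),np.sin(yaw),0]); py=np.array([-px[1],px[0],0]); Z=np.array([0,0,1.])
def rot(x,y): return R.from_matrix(np.stack([x,y,np.cross(x,y)],1)).as_rotvec()
def plate(x,y,z): return pk+x*px+y*py+z*Z
az=np.radians(22.1); t=np.radians(30)
up=np.array([np.cos(az)*np.cos(t),np.sin(az)*np.cos(t),np.sin(t)]); nb=np.array([-np.cos(az)*np.sin(t),-np.sin(az)*np.sin(t),np.cos(t)])
E
python3 - <<'E'
from h import *
for n,(u0,v0) in(('top0',(208,236)),('scene0',(418,344))):
    c=load(n+'.npz'); P=cloud(c); g=c['image'].max(2)
    for th in(55,65,75):
        m=(g<th).astype(np.uint8); cs,h=cv2.findContours(m,cv2.RETR_CCOMP,cv2.CHAIN_APPROX_NONE)
        for k,q in enumerate(cs):
            if not 150<cv2.contourArea(q)<2500: continue
            (e,ax,a)=cv2.fitEllipse(q)
            if np.hypot(e[0]-u0,e[1]-v0)<6: print(n,th,'hole' if h[0][k][3]>=0 else 'outer',np.round(e,1),np.round(ax,1),ray(c,*e,nb,nb@np.array([.488,.237,.0735])).round(4))
    # planes of this camera's disc tops
    print('offset along n of ring top px', [ (P[v0+dv,u0+du]@nb).round(4) for du,dv in ((17,0),(-17,0)) ], nb@np.array([.488,.237,.0735]))
def chk(l,p,r): 
    q=inverse_kinematics(p,r); print(l,np.round(p,3),None if q is None else np.round(q,2))
ctr=np.array([.487,.2375,.0735])
for s in(1,-1):
    g=ctr+.043*up
    chk(f'pick{s}',g-.009*nb,rot(-nb,s*up)); chk('above',g+.08*nb,rot(-nb,s*up))
    chk(f'place{s}',plate(-.15,-.04,.003),rot(-Z,s*py)); chk('abv',plate(-.15,-.04,.12),rot(-Z,s*py))
    for d in(38,42):
        a=np.radians(d); x=np.sin(a)*px-np.cos(a)*Z
        for X in(-.24,-.14,-.05): chk(f'push{d}',plate(X,0,.008),rot(x,s*py))
        chk('pushup',plate(-.27,0,.1),rot(x,s*py))
E
```

```text
top0 55 outer [207.2 235.2] [40.2 42.7] [0.4824 0.236  0.0703]
top0 55 hole [207.3 235.3] [21.4 23.7] [0.4823 0.2358 0.0702]
top0 65 outer [207.3 235.3] [41.  43.4] [0.4823 0.2359 0.0702]
top0 65 hole [207.4 235.3] [20.8 22.9] [0.4823 0.2356 0.0701]
top0 75 outer [207.3 235.4] [41.4 44. ] [0.4821 0.2359 0.0701]
top0 75 hole [207.4 235.2] [20.1 22.6] [0.4825 0.2356 0.0703]
offset along n of ring top px [np.float64(-0.2055), np.float64(-0.2049)] -0.20700269393658685
scene0 55 outer [418.1 344.1] [30.5 53.9] [0.4895 0.2407 0.0751]
scene0 55 hole [417.9 344. ] [12.1 25.9] [0.4895 0.2401 0.075 ]
scene0 65 outer [418.1 344.1] [30.7 54.4] [0.4894 0.2406 0.075 ]
scene0 65 hole [417.8 343.9] [11.8 25.8] [0.4894 0.2398 0.0749]
scene0 75 outer [418.1 344. ] [31.1 54.7] [0.4893 0.2406 0.075 ]
scene0 75 hole [417.7 343.8] [11.7 25.3] [0.4895 0.2395 0.0748]
offset along n of ring top px [np.float64(-0.2064), np.float64(-0.2071)] -0.20700269393658685
pick1 [0.526 0.253 0.087] [ 0.41 -0.01  2.32 -0.05  0.31  0.07]
above [0.484 0.236 0.164] [ 0.42 -0.23  2.34 -0.03  0.51  0.06]
place1 [ 0.539 -0.061 
[... 572 characters left out ...]
0.64]
pushup [0.562 0.064 0.13 ] [ 0.46  0.32  1.92 -0.73  1.26  0.68]
pick-1 [0.526 0.253 0.087] None
above [0.484 0.236 0.164] None
place-1 [ 0.539 -0.061  0.033] None
abv [ 0.539 -0.061  0.15 ] None
push38 [0.566 0.034 0.038] [ 0.38  0.41  1.98 -0.75  1.07 -2.42]
push38 [ 0.58  -0.065  0.038] [ 0.21  0.38  2.03 -0.83  0.98 -2.51]
push38 [ 0.593 -0.154  0.038] None
pushup [0.562 0.064 0.13 ] [ 0.43  0.29  1.93 -0.68  1.23 -2.52]
push42 [0.566 0.034 0.038] [ 0.41  0.44  1.98 -0.8   1.12 -2.36]
push42 [ 0.58  -0.065  0.038] [ 0.24  0.41  2.03 -0.9   1.02 -2.43]
push42 [ 0.593 -0.154  0.038] [ 0.08  0.4   2.04 -0.98  0.94 -2.5 ]
pushup [0.562 0.064 0.13 ] [ 0.46  0.32  1.92 -0.73  1.26 -2.46]
```

```bash
cat >> h.py <<'E'
ctr=np.array([.486,.238,.0728])
def F(): manip.dwell(.08); return np.array(manip.state()['contact_force'])
def feel(start,d,smax,step,lim):   # step along d until the force against d rises by lim
    f0=F()@d; s=0
    while s<smax:
        s+=step; manip.move_linear(start+s*d,rate=.03); f=F()@d-f0
        if f<-lim: break
    return s,f
E
python3 - <<'E'
from h import *
g=ctr+.042*up; r=rot(-nb,up)
manip.set_gripper(.052,20)
manip.move_pose(g+.10*nb,r); manip.move_linear(g+.012*nb,rate=.12)
s,f=feel(g+.004*nb,-nb,.020,.002,2.5) if manip.move_linear(g+.004*nb,rate=.05) is None else 0
st=manip.state(); print('felt at',.004-s,'force',f,'t',st['clock'],'n.tcp',nb@st['tool_pos'])
manip.move_linear(np.array(st['tool_pos'])+.0015*nb,rate=.03)
grab('scene','s1'); c=cv2.imread('pics/s1.png')[250:450,330:560]; cv2.imwrite('pics/c2.png',cv2.resize(c,None,fx=3,fy=3))
E
```

```text
Traceback (most recent call last):
TypeError: cannot unpack non-iterable int object
```

Run:
```python
from h import *
g=ctr+.042*up; r=rot(-nb,up)
s,f=feel(g+.004*nb,-nb,.020,.002,2.5)
st=manip.state(); print('felt at',.004-s,'force',f,'t',st['clock'],'n.tcp',nb@st['tool_pos'],'ring top n',nb@ctr)
manip.move_linear(np.array(st['tool_pos'])+.0015*nb,rate=.03)
grab('scene','s1'); c=cv2.imread('pics/s1.png')[250:450,330:560]; cv2.imwrite('pics/c2.png',cv2.resize(c,None,fx=3,fy=3))
```

```text
felt at -0.01 force -8.834886998496414 t 6.025 n.tcp -0.21638546606775155 ring top n -0.20687049521993384
```

View pics/c2.png

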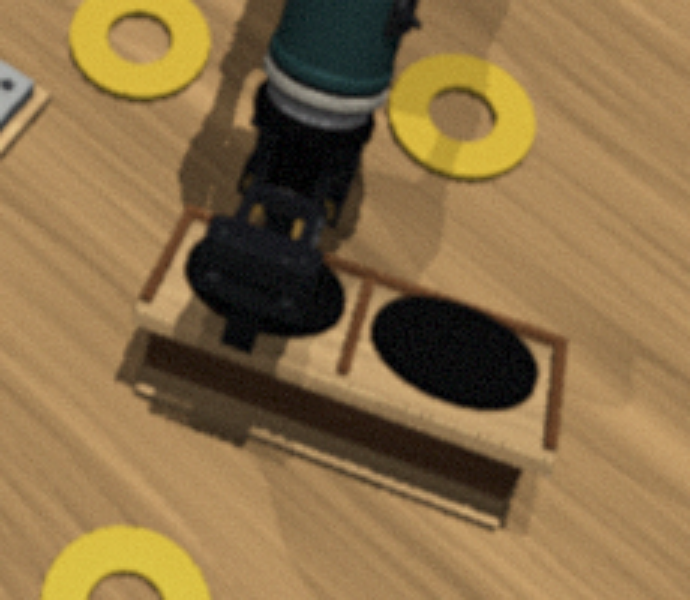

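The fingertips felt the board 9.5 mm below the ring's top, as expected. In the crop the outer finger at (238,335) is beyond the ring's upper edge and the other is in the hole. I'll close and lift.

Run:
```python
from h import *
w=manip.set_gripper(.02,25); manip.dwell(.2)
st=manip.state(); print(w,st['gripper_width'],st['contact_force'].round(2),st['clock'])
p=np.array(st['tool_pos'])
if .026<st['gripper_width']<.034:
    manip.move_linear(p+.10*nb,rate=.1); st=manip.state(); print(st['gripper_width'],F())
    grab('scene','s2'); grab('top','t2')
    a=cv2.imread('pics/s2.png')[180:430,330:560]; b=cv2.imread('pics/t2.png')[130:380,90:320]
    cv2.imwrite('pics/c3.png',cv2.resize(np.hstack([a,b]),None,fx=1.7,fy=1.7))
```

```text
False 0.02943871998374127 [-0.64 -0.98 -1.38] 7.0
0.029210628122784354 [-0.42933189  0.08656237 -0.35604862]
```

View pics/c3.png

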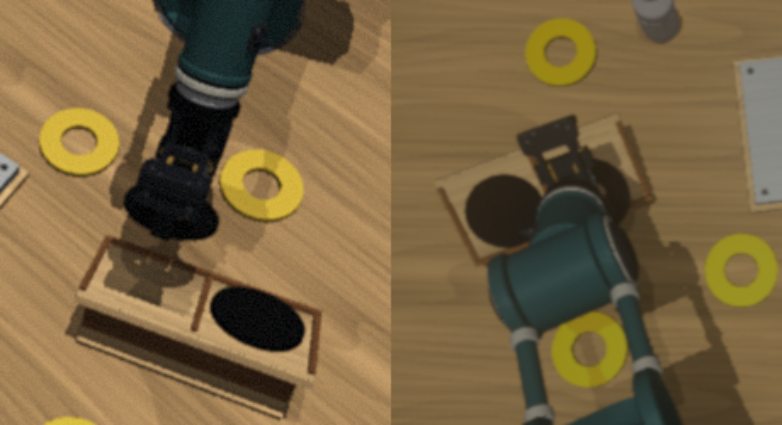

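The ring is lifted: left crop (172,205) shows it in the gripper, the bay is empty at (150,270), and the blank is still in place. Now I place it.

Run:
```python
from h import *
r=rot(-Z,py); g=plate(-.15,.040,0)
manip.move_pose(g+.12*Z,r); manip.move_linear(g+.014*Z,rate=.1)
s,f=feel(g+.010*Z,-Z,.016,.0015,2.5) if manip.move_linear(g+.010*Z,rate=.05) is not Ellipsis else 0
st=manip.state(); print('tcp h',st['tool_pos'][2]-.03,f,st['clock'])
manip.set_gripper(.052); manip.dwell(.2)
p=np.array(manip.state()['tool_pos']); manip.move_linear(p+.10*Z,rate=.12)
# go to the leaned start pose for the push
a=np.radians(40); x=np.sin(a)*px-np.cos(a)*Z; rp=rot(x,py)
manip.move_pose(plate(-.29,0,.14),rp); print(manip.state()['clock'])
c=grab('scene','s3'); g=c['image'].max(2); m=(g<55).astype(np.uint8)
cs,h=cv2.findContours(m,cv2.RETR_CCOMP,cv2.CHAIN_APPROX_NONE)
for k,q in enumerate(cs):
    if cv2.contourArea(q)<150: continue
    e,ax,_=cv2.fitEllipse(q)
    if 170<e[0]<350 and 200<e[1]<350:
        w=ray(c,*e,Z,.04); print('hole' if h[0][k][3]>=0 else 'outer',np.round(e,1),np.round(ax,1),w.round(4),'plate xy',((w-pk)@px).round(4),((w-pk)@py).round(4))
cv2.imwrite('pics/c4.png',cv2.resize(c['image'][150:400,120:440],None,fx=2.4,fy=2.4))
```

```text
tcp h 0.0016292978767278726 -6.463721871319214 13.0833
15.6333
outer [285.6 293.2] [41.7 47.7] [ 0.5833 -0.0522  0.04  ] plate xy -0.1522 0.005
hole [285.6 293. ] [20.  24.8] [ 0.5828 -0.0526  0.04  ] plate xy -0.1518 0.0044
```

View pics/c4.png

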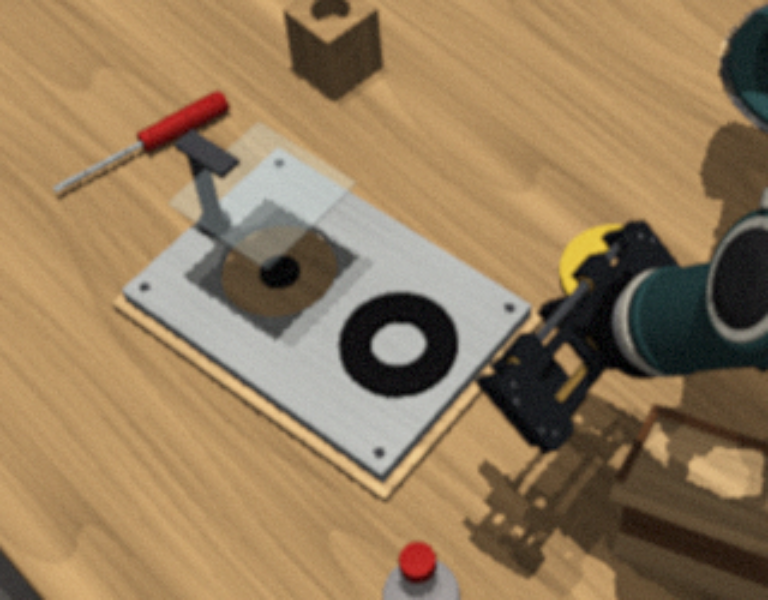

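The ring lies flat on the open plate, released: crop (399,343), about 152 mm behind the pocket and 2–4 mm off its line. The pocket is at crop (281,270). Now I push with the spread, leaned fingertips behind it, stopping halfway to look.

```bash
cat >> h.py <<'E'
def seek(c,zp=.04):
    m=(c['image'].max(2)<55).astype(np.uint8); cs,h=cv2.findContours(m,cv2.RETR_CCOMP,cv2.CHAIN_APPROX_NONE)
    for k,q in enumerate(cs):
        if cv2.contourArea(q)<150: continue
        e,ax,_=cv2.fitEllipse(q)
        if 170<e[0]<350 and 200<e[1]<350:
            w=ray(c,*e,Z,zp)-pk; print('hole' if h[0][k][3]>=0 else 'outer',np.round(e,1),np.round(ax,1),'plate xy',(w@px).round(4),(w@py).round(4))
E
python3 - <<'E'
from h import *
y=-.002; h=.0085
manip.set_gripper(.056)
manip.move_linear(plate(-.245,y,.03),rate=.12); manip.move_linear(plate(-.245,y,h),rate=.05); f0=F(); print('free',f0.round(2))
for X in(-.21,-.19,-.17,-.15,-.13,-.115):
    manip.move_linear(plate(X,y,h),rate=.06); f=F()-f0; print(X,(f@px).round(1),(f@py).round(1),f[2].round(1))
print(manip.state()['clock'])
c=grab('scene','s4'); seek(c)
cv2.imwrite('pics/c5.png',cv2.resize(c['image'][170:370,150:400],None,fx=3,fy=3))
E
```

```text
free [ 1.07 -0.26 -0.26]
-0.21 0.2 -0.8 1.0
-0.19 0.2 -0.1 -0.0
-0.17 0.2 -1.9 -0.1
-0.15 -0.4 -1.1 -0.5
-0.13 -1.4 -1.0 1.3
-0.115 -0.1 -0.9 0.9
21.3333
outer [330.7 258.2] [17.  34.3] plate xy -0.175 -0.1296
outer [306.9 279.4] [ 64.2 150. ] plate xy -0.1671 -0.0516
hole [284.1 291.8] [14.5 22.5] plate xy -0.1474 0.0041
hole [257.7 273.1] [18.3 23.7] plate xy -0.0685 0.0014
```

View pics/c5.png

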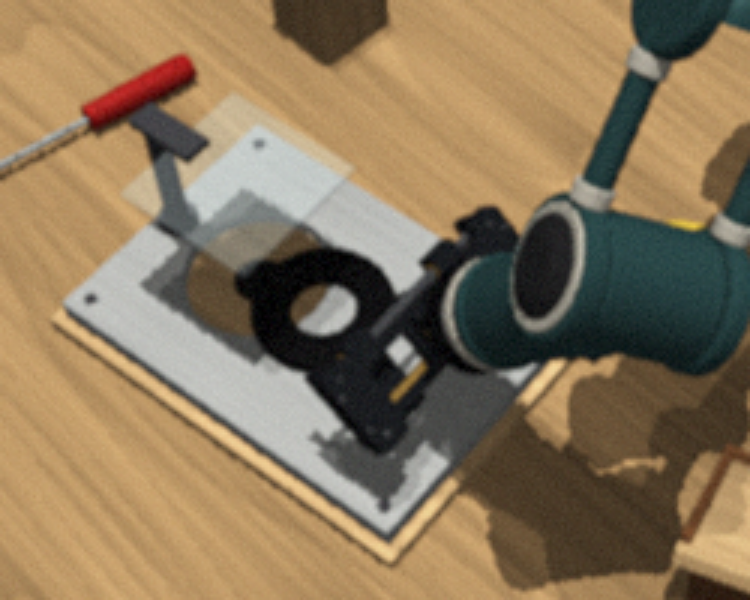

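The ring slid straight. Its hole is at (258,273), plate xy (-0.068, +0.001), and the pocket in this camera's view is about +0.002 in y, so it's on line. I continue in small steps with a force check.

Run:
```python
from h import *
y=-.001; h=.0085
f0=F()
for X in [-.10,-.085,-.07,-.062,-.056]+list(np.arange(-.054,-.0445,.0015)):
    manip.move_linear(plate(X,y,h),rate=.05); f=F()-f0; print(round(X,4),(f@px).round(1),(f@py).round(1),f[2].round(1))
    if np.linalg.norm(f)>25: break
print(manip.state()['clock'])
c=grab('scene','s5'); seek(c,.03); grab('top','t5')
cv2.imwrite('pics/c6.png',cv2.resize(np.hstack([c['image'][190:340,160:340],cv2.imread('pics/t5.png')[130:280,280:460]]),None,fx=2.2,fy=2.2,interpolation=cv2.INTER_CUBIC))
```

```text
-0.1 -0.3 0.0 1.2
-0.085 -0.4 0.6 -0.3
-0.07 -0.2 0.5 1.2
-0.062 -0.4 0.8 1.1
-0.056 -0.3 0.5 2.0
-0.054 -0.5 0.4 0.8
-0.0525 -0.2 0.6 1.1
-0.051 0.1 0.2 0.8
-0.0495 0.6 0.0 0.8
-0.048 -0.2 0.3 0.9
-0.0465 -0.5 0.7 -0.5
-0.045 -1.1 0.2 0.6
26.1417
outer [287.2 263.2] [ 60.9 132.1] plate xy -0.0996 -0.0643
hole [259.  276.3] [11.9 20.8] plate xy -0.0715 0.0019
```

View pics/c6.png

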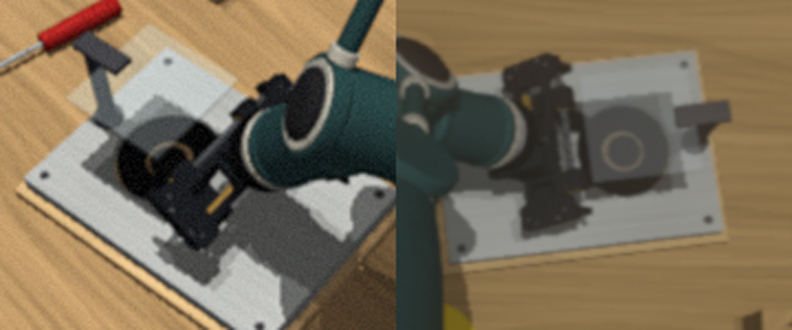

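The ring is over or in the pocket, concentric with the hole mark at top-crop (622,151), and no force built up. I'll back off along the same line and check that it's flush.

Run:
```python
from h import *
manip.move_linear(plate(-.10,-.001,.0095),rate=.1); manip.move_linear(plate(-.20,-.001,.05),rate=.12); manip.move_linear(plate(-.32,-.001,.16),rate=.2)
print(manip.state()['clock'])
s=grab('scene','s6'); t=grab('top','t6')
for c,b in((s,(195,285,225,310)),(t,(355,415,165,230))):
    g=c['image'].max(2).astype(float); P=cloud(c)
    for th in (40,55,65,75,85):
        m=np.zeros(g.shape,np.uint8); m[b[2]:b[3],b[0]:b[1]]=g[b[2]:b[3],b[0]:b[1]]<th
        cs,h=cv2.findContours(m,cv2.RETR_CCOMP,cv2.CHAIN_APPROX_NONE)
        for k,q in enumerate(cs):
            if cv2.contourArea(q)>600:
                e,ax,_=cv2.fitEllipse(q); w=ray(c,*e,Z,.03)-pk; print(th,h[0][k][3],np.round(e,1),np.round(ax,1),(w@px).round(4),(w@py).round(4))
a=s['image'][205:325,170:330]; b=t['image'][150:250,340:440]
cv2.imwrite('pics/c7.png',np.hstack([cv2.resize(a,(560,420),interpolation=cv2.INTER_CUBIC),cv2.resize(b,(240,240)).repeat(1,0) if 0 else cv2.copyMakeBorder(cv2.resize(b,(240,240),interpolation=cv2.INTER_CUBIC),0,180,0,0,0)]))
P=cloud(s); w=np.stack([(P-pk)@px,(P-pk)@py,P[...,2]-.03],-1)
for a in range(0,360,45):
    d=np.array([np.cos(np.radians(a)),np.sin(np.radians(a))])*.04
    k=np.hypot(w[...,0]-d[0],w[...,1]-.002-d[1])<.006; print(a,k.sum(),np.median(w[k][:,2]).round(4) if k.any() else None)
k=(abs(w[...,0]+.1)<.02)&(abs(w[...,1])<.05); print('plate',np.median(w[k][:,2]))
```

```text
28.9583
40 -1 [236.2 264.7] [31.4 46.3] -0.0089 0.009
55 -1 [236.1 264.7] [32.3 47.7] -0.0088 0.0094
65 -1 [236.3 264.6] [33.2 51.5] -0.0088 0.0088
75 -1 [234.9 264.1] [39.5 55.7] -0.0054 0.0097
85 -1 [233.3 262.6] [43.4 59.7] 0.0002 0.0088
85 -1 [381.7 198.9] [40.5 46.7] -0.0056 -0.0042
0 27 0.1238
45 39 0.1134
90 37 0.0061
135 40 0.1153
180 38 0.1148
225 34 0.1158
270 31 0.1149
315 19 0.1183
plate 0.0015721255580692095
```

View pics/c7.png

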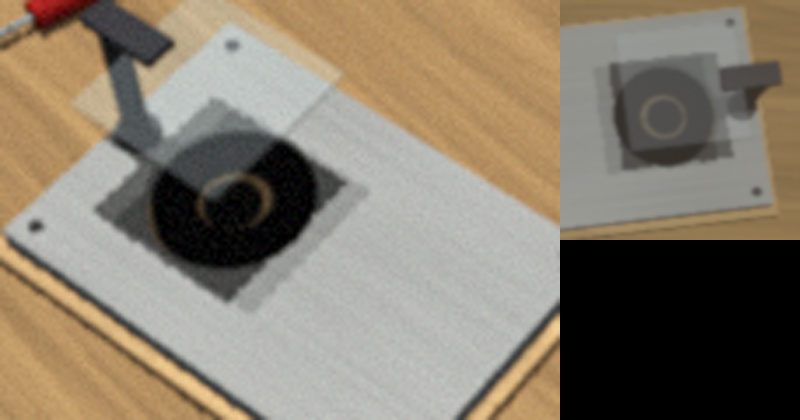

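Run:
```python
from h import *
from scipy.stats import binned_statistic
for n in('s6','t6'):
    s=load(n+'.npz'); P=cloud(s); w=np.stack([(P-pk)@px,(P-pk)@py,P[...,2]-.03],-1)
    lo=(w[...,2]<.03)&(w[...,2]>-.03); r=np.hypot(w[...,0],w[...,1]-.002); a=np.degrees(np.arctan2(w[...,1]-.002,w[...,0]))
    ring=lo&(r>.031)&(r<.049); out=lo&(r>.065)&(r<.09); inn=lo&(r<.018)
    for l,k in(('ring',ring),('plate',out),('hole',inn)):
        print(n,l,k.sum(),[(round(c),int(((a[k]>=c-22)&(a[k]<c+23)).sum()),(np.median(w[k][(a[k]>=c-22)&(a[k]<c+23)][:,2])*1e3).round(1) if ((a[k]>=c-22)&(a[k]<c+23)).any() else None) for c in range(-135,180,45)])
    X=w[ring]; A=np.c_[X[:,:2],np.ones(len(X))]
    if len(X)>20: print('ring plane slope x,y,z0',np.linalg.lstsq(A,X[:,2],rcond=None)[0].round(4))
    X=w[out]; A=np.c_[X[:,:2],np.ones(len(X))]; print('plate plane',np.linalg.lstsq(A,X[:,2],rcond=None)[0].round(4))
# side-on: brightness profile through the ring along plate x and y, in the scene view
s=load('s6.npz'); K=s['intrinsics']; Rc=Rm(s['orientation'])
def proj(p): q=Rc.T@(p-s['position']); return K[:2,:2]@(q[:2]/q[2])+K[:2,2]
g=s['image'].max(2).astype(np.float32)
for l,f in(('x',lambda v:plate(v,.002,0)),('y',lambda v:plate(0,.002+v,0))):
    v=np.arange(-.07,.0701,.002); u=np.float32([proj(f(i)) for i in v]); print(l,[(int(round(i*1e3)),int(k)) for i,k in zip(v,cv2.remap(g,u[:,:1],u[:,1:],1).ravel())])
```

```text
s6 ring 521 [(-135, 91, np.float64(1.6)), (-90, 53, np.float64(0.8)), (-45, 0, None), (0, 16, np.float64(-0.2)), (45, 87, np.float64(2.1)), (90, 89, np.float64(2.1)), (135, 98, np.float64(1.8))]
s6 plate 1440 [(-135, 234, np.float64(1.4)), (-90, 130, np.float64(1.1)), (-45, 0, None), (0, 79, np.float64(2.4)), (45, 240, np.float64(1.4)), (90, 252, np.float64(1.3)), (135, 259, np.float64(1.7))]
s6 hole 130 [(-135, 21, np.float64(-8.7)), (-90, 17, np.float64(-6.4)), (-45, 9, np.float64(-7.2)), (0, 7, np.float64(-7.4)), (45, 17, np.float64(-8.2)), (90, 19, np.float64(-7.6)), (135, 21, np.float64(-6.1))]
ring plane slope x,y,z0 [-0.0023  0.0054  0.0016]
plate plane [0.0013 0.0001 0.0016]
t6 ring 89 [(-135, 8, np.float64(-1.9)), (-90, 44, np.float64(-0.1)), (-45, 5, np.float64(-0.7)), (0, 0, None), (45, 0, None), (90, 0, None), (135, 3, np.float64(0.6))]
t6 plate 1026 [(-135, 228, np.float64(-0.5)), (-90, 225, np.float64(-0.2)), (-45, 178, np.float64(-0.3)), (0, 3, np.float64(19.0)), (45, 0, None), (90, 0, None), (135, 170, np.float64(-0.7))]
t6 hole 0 [(-135, 0, None), (-90, 0, None), (-4
[... 927 characters left out ...]
, (-66, 182), (-64, 186), (-62, 184), (-60, 171), (-58, 128), (-56, 83), (-54, 41), (-52, 17), (-50, 10), (-48, 8), (-46, 10), (-44, 9), (-42, 13), (-40, 14), (-38, 7), (-36, 7), (-34, 13), (-32, 10), (-30, 5), (-28, 4), (-26, 7), (-24, 19), (-22, 39), (-20, 58), (-18, 59), (-16, 47), (-14, 30), (-12, 17), (-10, 6), (-8, 9), (-6, 16), (-4, 13), (-2, 15), (0, 10), (2, 6), (4, 12), (6, 13), (8, 15), (10, 8), (12, 6), (14, 7), (16, 7), (18, 11), (20, 19), (22, 31), (24, 30), (26, 19), (28, 8), (30, 6), (32, 8), (34, 13), (36, 11), (38, 7), (40, 6), (42, 1), (44, 8), (46, 11), (48, 6), (50, 3), (52, 9), (54, 20), (56, 40), (58, 65), (60, 81), (62, 98), (64, 134), (66, 170), (68, 184), (70, 185)]
```

The ring is flush: its top is level with the plate to about 0.5 mm, and its tilt is about 0.3°. The hole floor reads roughly 8–10 mm lower. One quick before/after check of the other objects, then I hand it in.

Run:
```python
from h import *
a=load('scene0.npz')['image'];b=load('s6.npz')['image']
for l,(x0,x1,y0,y1) in dict(blank=(455,510,345,390),bottle=(275,315,375,432),driver=(140,216,185,232),block=(235,282,145,190),guard=(190,268,204,262),yellow=(345,400,425,480)).items():
    print(l,np.abs(a[y0:y1,x0:x1].astype(int)-b[y0:y1,x0:x1]).mean().round(1))
print(manip.state()['contact_force'].round(1)); order.close_job()
```

```text
blank 12.9
bottle 14.2
driver 14.6
block 11.8
guard 19.5
yellow 16.5
[ 0.1 -0.2  0.4]
the job is handed in; nothing more can be done
```

The insert ring is in the pocket and flush, and the job is handed in at about 29 s on the robot's clock.

**What I did:** I gripped the ring across its band in the rack and laid it flat on the open part of the plate, about 150 mm short of the pocket. I let go there. Then I slid it in under the guard with the open fingertips, leaned back 40°, until it dropped in, and backed the arm off.

**Last checks:**
- **Ring:** The scene depth shows its top level with the plate to about 0.5 mm and tilted about 0.3°. It sits roughly concentric with the hole mark.
- **Forces:** The push showed only 1–2 N at each step check, with no sign of touching the guard. The highest reading I saw in the whole job was about 9 N, when I felt for the rack board.
- **Depth coverage:** The top camera's depth reaches only part of the ring under the guard. What it does read agrees with flush.

**Less certain:** The before/after picture comparison settled little. It showed an even difference of 12–20 grey levels over all the patches, including the fixed guard, so I put it down to image noise and lighting. In the pictures I viewed, the blank (last seen clearly just after the ring was lifted), block and screwdriver look unmoved. I did not measure them or the bottle separately. The two cameras also differed by about 4 mm at first, and I used their average.

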